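# Flip the garnish station's lid open and load the lemon

### The job

Swing the steel lid of the garnish station up and back, past its balance point, until it leans on its stop and stays open on its own; do it under control, neither flinging it against the stop nor letting it drop shut. Then put the lemon that lies on the grey table beside the station into the open bin. Leave the onion, the spice pots on the over-shelf and the salt shaker where they are.

Things in the scene. Friction and masses are not known exactly. Their poses are not given: they have to be found in the camera images.
- station: Countertop garnish station of plain steel, fixed to the table: a lidded bin with an over-shelf. Origin on the table under the bin's centre; x runs from the front (lid lip; turned roughly to the left, world +y, at the start) to the back (hinge), y along the hinge, z up. The bin is 180 (x) by 260 (y) mm outside, walls 4 mm, rim 85 mm above the table.
- bin_floor (a point): Centre of the bin's inner floor, 12 mm above the table.
- shelf_edge (a point): Middle of the over-shelf's lower front edge: 25 mm in front of the hinge line, 350 mm above the table. The shelf is 340 mm wide (y), 155 mm deep (back from here), 14 mm thick, on two 18 mm posts 85 mm behind the edge. An upright hand runs into it before the lid is past its balance point; one leaning about 40 deg out to the front passes before it.
- lid (a joint): Angle of the bin's lid, rad: 0 shut, 1.95 fully open on its stop, leaning back. Flat steel plate 206 x 270 x 6 mm, about 0.35 kg, no handle, no latch. It turns freely, hinged at the back: below about 1.65 rad it falls shut, above that it falls open. Lightly damped: let go just past balance it drifts open at under 2 rad/s; over 3 rad/s either way is flung or dropped.
- lid_axis (a point): Point on the hinge line, midway along it: 90 mm behind the bin's centre, 97 mm above the table. Fixed to the station; its axes are the station's.
- lid_lip (a point): Foremost point of the lid's front lip, mid width; moves with the lid. The lip is a rolled edge 10 mm thick, in the plane of the plate, which lies 9 mm below the hinge line when shut; this point is 213 mm in front of the hinge line, 88 mm above the table. It stands out 33 mm in front of the bin's front wall, so fingertips can reach under it from the front.
- lemon_center (a point): Centre of the lemon.
- lemon: A yellow lemon lying on the grey table (another on the wooden table is not meant), 83 (its x) x 58 (y) x 58 (z) mm, about 0.13 kg. Origin under its centre, on the table, as it lies at the start. It lies to the left of the station, the onion beside it, nearer or farther from the robot.
- onion: A red onion on the grey table, 64 x 67 x 71 mm, origin under its centre; to be left alone.
- spice_pot: Small spice pot with a white cap, 47 mm across, 98 mm high, standing on the over-shelf; origin under its centre; to be left alone.
- spice_pot2: Small spice pot with a dark cap, 44 mm across, 105 mm high, standing on the over-shelf; origin under its centre; to be left alone.
- salt_shaker: Glass shaker with a white cap, 62 mm across, 127 mm high, on the table beyond and left of the station; origin under its centre; to be left alone.

How it is judged (in metres and radians):
On the way:
1. the lid leans open on its stop (over 1.85 rad) with the robot clear of it, while the lemon is still outside the bin (value of joint lid above 1.85 rad and contact force between each of the arm, the fingers and lid below 0.2 N and not (x of lemon_center in the frame of station between -0.085 and 0.085 m and y of lemon_center in the frame of station between -0.125 and 0.125 m and z of lemon_center in the frame of station between 0.02 and 0.075 m)), for 0.3 s.
At the end, for the whole second after the job is handed in: The lid is open beyond 1.85 rad (on its stop); the lemon lies at rest inside the bin, its centre between the walls and less than 75 mm above the table; onion, both spice pots and shaker are within 30 mm of where they stood (value of joint lid above 1.85 rad and x of lemon_center in the frame of station between -0.085 and 0.085 m and y of lemon_center in the frame of station between -0.125 and 0.125 m and z of lemon_center in the frame of station between 0.02 and 0.075 m and linear speed of lemon below 0.03 m/s and distance of each of onion, spice_pot, spice_pot2, salt_shaker from where it was at the start of the episode below 0.03 m); the robot touches nothing.
It fails at once if the lid is flung open or dropped shut (faster than 3 rad/s) (velocity of joint lid above 3 rad/s or velocity of joint lid below -3 rad/s).
It fails at once if the onion is pushed away by more than 30 mm (distance of onion from where it was at the start of the episode above 0.03 m).
It fails at once if the spice pot with the white cap is pushed away by more than 30 mm (distance of spice_pot from where it was at the start of the episode above 0.03 m).
It fails at once if the spice pot with the dark cap is pushed away by more than 30 mm (distance of spice_pot2 from where it was at the start of the episode above 0.03 m).
It fails at once if the salt shaker is pushed away by more than 30 mm (distance of salt_shaker from where it was at the start of the episode above 0.03 m).
It also fails if it takes over 64 s, if anything falls off the work surface, if the arm or the gripper's body presses on something with over 40 N, if the wrist force passes 120 N, or if a joint passes its speed limit or range.

### The arm

A 6-joint arm with a two-finger parallel gripper is mounted at the origin on a cart in front of the work surface, level with it; the furniture and walls round the work are solid. World frame = base frame: x ahead of the robot, y to its left, z up, the work surface at z = 0. Lengths are in m, angles in degrees, forces in N, time in s.
With the tool pointing down it reaches from about 0.4 to 0.825 m from the base axis. Payload 7 kg.
Tool frame: the origin (TCP) lies between the finger pads; the fingertips stand 14 mm ahead of it and the grasp point (between the pads) lies 5 mm behind it; z points along the fingers, y is the line along which they close (so a half turn about z gives the same grasp; the last joint's range is limited). The gripper opens to 88 mm and grips with 3 to 60 N. Pads are 19 mm wide; open, the fingers measure 130 mm over their backs; the gripper's body (78 mm by 193 mm) begins 47 mm behind the grasp point.
Start: joints at [88.929, 20.546, 0.682, 0, -70.136, -16.507], TCP at [0.204, 0.643, 0.241] pointing down, gripper open.
Joint ranges: [-176.03, 176.03], [-82.01, 121.73], [-58.28, 71.71], [-173.87, 95.51], [-174.79, -0.11], [-173.66, 173.66]. Speed limits (degrees/s): [136.94, 136.94, 172.46, 180, 180, 180].

### API

Orientations are given as [roll, pitch, yaw] about the fixed x, y, z axes, in that order (R = Rz(yaw) Ry(pitch) Rx(roll)).
In Python, from plant import status, cams, job gives the robot as it stands. The module is installed in compiled form; this text tells all that it offers.
- The arm moves only by the tool step_arm, never from a script. Its arguments are lists of equal length, an entry for each row: "xyz": the shift along the tool's x, y, z each as a share of 20 cm, from -1 to 1, a list of three; "yaw": the turn about the tool's z as a share of 360 degrees, from -1 to 1; "claw": the closure, from -1 (fully open) to 1 (shut). A call has 1 to 20 rows; each row is the pose to reach, as a shift and turn from the pose commanded when the call began, along the tool's axes at that moment, turning the shorter way round; what a row does not reach only later rows make up. A row lasts 1/12 s, in which the tool goes at most 41.7 mm and 7.16 degrees, less where a joint would pass 70% of its speed; a pose out of reach is approached as far as the arm can. A call with a number of a shift or a turn outside -1 to 1 is refused whole. A call with a gripper value outside its range is refused whole. The fingers move at their own pace and stop on an object; "grip_force" is the grip in N (left out, the last holds). Time passes only in rows, so rows that repeat a pose let the fingers close. It gives the time, the measured TCP pose, the force, the opening and the grip force at its end, in the units of the state.
- status.get_state(): the state, without advancing time (a new reading comes with each control period).
- cams.capture(name): name is "scene" or "side" or "wrist"; returns (picture, depth): 420x560x3 uint8, blue, green, red; 420x560 float32, m along the optical axis (not along the pixel's ray), 0 where there is no reading.
- cams.calibration(name): a dict with "mtx" (3x3 intrinsics, pixels), "camera_from_world" (4x4, takes a point from world to camera coordinates); the wrist camera has in their place "T_tool_cam" (4x4, takes a point from camera to tool coordinates, whose origin is the TCP and whose axes are the flange's). Camera axes: x right, y down, z forward; pixel columns grow to the right and rows downward; lengths in m; the calibration is good to about 2 mm. A picture is of the moment at which its call begins: read the wrist's pose just before it. calibration takes no time and is no camera call.
- job.close_job(): hands the job in; it is judged then, once.
The state is a dict: "time_s": time; "joints": joint angles; "qd": joint speeds; "joint_torque": joint torques, N m; "tcp_pos": TCP position; "eef_rot": TCP orientation; "contact_force": force on the tool from outside, world axes, zero at the start; "moment": the same for the moment, N m; "gripper_width": finger opening in m; "gripper_force": force on a finger pad.
Only numpy, scipy, OpenCV 4.12 (cv2) and the standard library are available. Lean on these libraries where they do the work, as an engineer would, in place of code of your own. Each camera call takes 0.05 s, during which the arm holds its last target. There are 200 camera calls.

## Working session

There is one attempt and no reset: what is moved stays moved. The work goes in short steps, Python scripts to look and compute and a tool call to move; the robot and the scene stay as the last step left them, time stands still between calls to the robot, and variables do not carry over. Pictures are saved under pics/ and viewed, at most 10 in all, crops included, and the job is handed in when it is done.

Besides the shell and the picture viewer there is one more tool, called as name(argument=value, ...), one argument or row to a line, values as JSON. step_arm: Moves the arm, as the interface text tells. Shift numbers are shares of 20 cm and turn numbers shares of 360 degrees, none past 1 either way. Its arguments: {"type":"object","properties":{"xyz":{"type":"array"},"yaw":{"type":"array"},"claw":{"type":"array"},"grip_force":{"type":"number"}},"required":["xyz","yaw","claw"]}

```bash
mkdir -p pics
python3 - <<'E'
from plant import status,cams
import cv2,numpy as np
print(status.get_state())
for n in ["scene","side"]:
    p,d=cams.capture(n); cv2.imwrite(f"pics/{n}0.png",p); np.savez(f"{n}0.npz",p=p,d=d)
    print(n,cams.calibration(n))
print(cams.calibration("wrist"))
E
```

```text
{'time_s': 0.0, 'joints': array([ 8.89270317e+01,  2.05918585e+01,  6.35064870e-01, -2.08451221e-02,
       -7.01368515e+01, -1.65090626e+01]), 'qd': array([-0.01347626,  0.09256215, -0.0112511 ,  0.03093228, -0.09606483,
        0.00984535]), 'joint_torque': array([ 6.83572307e-04, -5.82715702e+01,  2.93057334e+01,  6.99730799e+00,
        7.06884879e-03, -1.45002259e-04]), 'tcp_pos': array([0.20375231, 0.64302739, 0.23962543]), 'eef_rot': array([ 1.79904646e+02, -7.82556445e-03, -1.75891230e+01]), 'contact_force': array([0.39076227, 0.02437079, 0.02180198]), 'moment': array([ 0.04162279, -0.04365769, -0.02274877]), 'gripper_force': 0.0, 'gripper_width': 0.08760370212894159}
scene {'mtx': array([[526.47198506,   0.        , 289.05504741],
       [  0.        , 526.47198506, 209.17947031],
       [  0.        ,   0.        ,   1.        ]]), 'camera_from_world': array([[ 0.98895024,  0.14742336,  0.01561311, -0.60296631],
       [ 0.10450563, -0.61857376, -0.77874584,  0.128341  ],
       [-0.10514747,  0.77177255, -0.62714524,  1.79597766],
       [ 0.        ,  0.        ,  0.     
[... 274 characters left out ...]
    [-0.14534639, -0.37393357, -0.91599569,  0.30885967],
       [ 0.32195541,  0.85756103, -0.40116555,  1.11134549],
       [ 0.        ,  0.        ,  0.        ,  1.        ]])}
{'mtx': array([[291.33719194,   0.        , 280.59735806],
       [  0.        , 291.33719194, 208.85152447],
       [  0.        ,   0.        ,   1.        ]]), 'T_tool_cam': array([[ 1.71980580e-04, -9.64823429e-01, -2.62898690e-01,
         7.12132725e-02],
       [ 9.99999957e-01,  2.28703119e-04, -1.85157084e-04,
         5.98919550e-05],
       [ 2.38769643e-04, -2.62898647e-01,  9.64823427e-01,
        -1.43866380e-01],
       [ 0.00000000e+00,  0.00000000e+00,  0.00000000e+00,
         1.00000000e+00]])}
```

View pics/scene0.png

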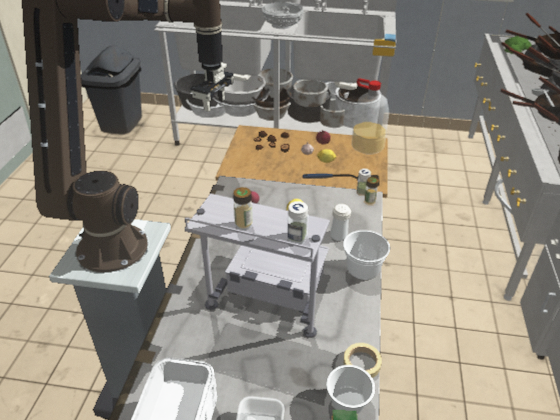

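View pics/side0.png

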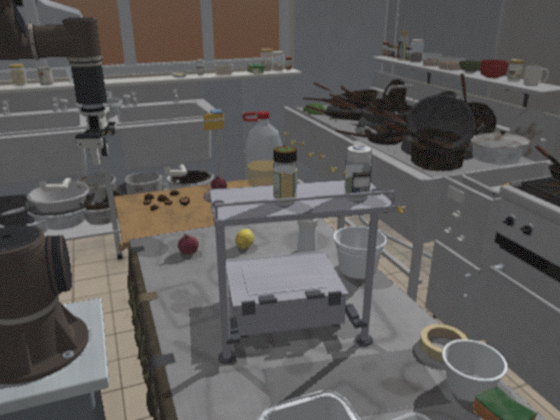

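The scene view shows the station seen from behind (shelf around (258,222), posts at (213,300) and (310,330)). The side view shows the lemon at (244,239), the onion at (188,245) and the lid around (283,275).

```bash
cat > h.py <<'E'
from plant import status,cams
import numpy as np,cv2
from scipy.spatial.transform import Rotation as R
def cloud(n,p=None,d=None,st=None):
    c=cams.calibration(n)
    if n=="wrist":
        T=np.eye(4);T[:3,:3]=R.from_euler('xyz',st['eef_rot'],degrees=True).as_matrix();T[:3,3]=st['tcp_pos'];T=T@c['T_tool_cam']
    else: T=np.linalg.inv(c['camera_from_world'])
    v,u=np.indices(d.shape);K=c['mtx']
    P=np.stack([(u-K[0,2])*d/K[0,0],(v-K[1,2])*d/K[1,1],d],-1)
    W=P@T[:3,:3].T+T[:3,3];W[d==0]=np.nan
    return W
E
python3 - <<'E'
from h import *
st=status.get_state();p,d=cams.capture("wrist");cv2.imwrite("pics/wrist0.png",p);np.savez("wrist0.npz",p=p,d=d)
D={}
for n in ["scene","side","wrist"]:
    z=np.load(n+"0.npz");D[n]=(cloud(n,z['p'],z['d'],st),z['p'])
def rect(n,zr,xr,yr):
    W=D[n][0].reshape(-1,3);m=(W[:,2]>zr[0])&(W[:,2]<zr[1])&(W[:,0]>xr[0])&(W[:,0]<xr[1])&(W[:,1]>yr[0])&(W[:,1]<yr[1])
    W=W[m];print(n,zr,len(W),np.median(W[:,2]) if len(W) else 0)
    if len(W)>20: print(cv2.minAreaRect(W[:,:2].astype(np.float32)),W.min(0),W.max(0))
for n,px in [("scene",[(258,222),(195,215),(325,235),(275,265),(340,222),(255,198),(295,204)]),("side",[(283,275),(244,239),(188,245),(310,235),(285,175),(358,170),(227,357),(365,339)])]:
    for u,v in px: print(n,u,v,D[n][0][v,u].round(3))
for n in ["scene","side"]:
    rect(n,(.355,.372),(.2,.9),(-.2,.6)); rect(n,(.085,.1),(.25,.8),(-.1,.6))
hsv={n:cv2.cvtColor(D[n][1],cv2.COLOR_BGR2HSV) for n in D}
for n in D:
    W=D[n][0]
    for nm,lo,hi in [("lemon",(20,120,80),(35,255,255)),("onion",(150,60,30),(180,255,255))]:
        m=(cv2.inRange(hsv[n],lo,hi)>0)&(W[...,2]>0.005)&(W[...,2]<.09)&(W[...,1]<.75)&(W[...,0]>.2)&(W[...,0]<.8)&(W[...,1]>.2)
        if m.sum()>5: print(n,nm,m.sum(),W[m].min(0).round(3),W[m].max(0).round(3),W[m].mean(0).round(3))
E
```

```text
scene 258 222 [ 0.554 -0.206  0.361]
scene 195 215 [ 0.388 -0.208  0.363]
scene 325 235 [ 0.711  0.185 -0.005]
scene 275 265 [ 0.577 -0.085  0.09 ]
scene 340 222 [0.759 0.164 0.08 ]
scene 255 198 [0.437 0.296 0.041]
scene 295 204 [ 0.653 -0.24   0.459]
side 283 275 [ 0.583 -0.059  0.094]
side 244 239 [0.579 0.257 0.043]
side 188 245 [0.412 0.283 0.042]
side 310 235 [0.756 0.163 0.069]
side 285 175 [ 0.513 -0.246  0.426]
side 358 170 [ 0.651 -0.269  0.425]
side 227 357 [ 0.398 -0.2    0.008]
side 365 339 [ 0.706 -0.255  0.01 ]
scene (0.355, 0.372) 1333 0.3620090701333062
((0.5608966946601868, -0.17794354259967804), (0.09188096970319748, 0.34278813004493713), 81.46143341064453) [ 0.38619864 -0.19998703  0.35561788] [ 0.73453664 -0.10738862  0.37093902]
scene (0.085, 0.1) 1355 0.08999781967557374
((0.6533353328704834, -0.004896894097328186), (0.4494674801826477, 0.21792955696582794), 36.90214538574219) [ 0.44077051 -0.09999466  0.08500945] [0.79951413 0.19064094 0.09989588]
side (0.355, 0.372) 1357 0.3640488907375722
((0.5572136640548706, -0.15342295169830322), (0.09245595335960388, 0.34371134638786316), 89.87593841552734) [ 0.38525831 -0.19975458  0.35548226] [ 0.72898544 -0.10686274  0.37194988]
side (0.085, 0.1) 3389 0.09198128043691067
((0.6191715598106384, 0.05211760848760605), (0.30399397015571594, 0.36073997616767883), 89.95053100585938) [ 0.43867052 -0.09991792  0.08501151] [0.79949469 0.20401817 0.09993169]
scene lemon 196 [0.561 0.26  0.005] [0.711 0.683 0.057] [0.663 0.618 0.028]
scene onion 61 [0.419 0.28  0.025] [0.447 0.331 0.058] [0.436 0.301 0.043]
side lemon 198 [0.559 0.249 0.013] [0.607 0.295 0.06 ] [0.58  0.266 0.042]
side onion 265 [0.386 0.277 0.006] [0.443 0.317 0.063] [0.413 0.292 0.039]
```

View pics/wrist0.png

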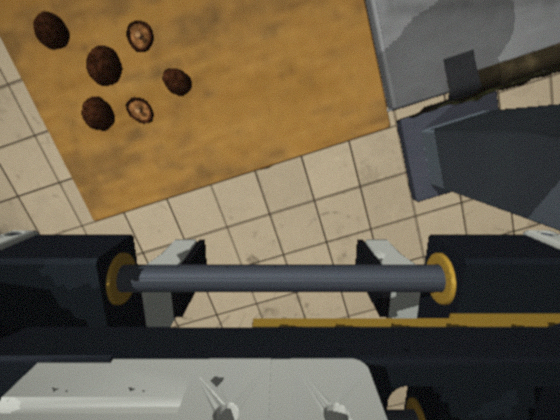

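The wrist view shows only the cutting board, not the targets.

Run:
```python
from h import *
from scipy.optimize import least_squares
D={}
for n in ["scene","side"]:
    z=np.load(n+"0.npz");D[n]=cloud(n,z['p'],z['d'])
W=np.concatenate([D[n].reshape(-1,3) for n in D]);W=W[np.isfinite(W).all(1)]
def sel(n,zr,xr,yr):
    W=D[n].reshape(-1,3)
    return W[(W[:,2]>zr[0])&(W[:,2]<zr[1])&(W[:,0]>xr[0])&(W[:,0]<xr[1])&(W[:,1]>yr[0])&(W[:,1]<yr[1])]
for n in D:
    for nm,a in [("shelf",((.352,.372),(.3,.8),(-.35,.02))),("lid",((.082,.1),(.38,.73),(-.1,.19)))]:
        S=sel(n,*a);print(n,nm,len(S),cv2.minAreaRect(S[:,:2].astype(np.float32)),np.percentile(S,[1,99],axis=0).round(3).tolist())
        c,s,a_=cv2.minAreaRect(S[:,:2].astype(np.float32));print(cv2.boxPoints((c,s,a_)).round(3).tolist())
    for zr in [(.385,.41),(.41,.445),(.445,.48)]:
        for xr in [(.4,.58),(.58,.75)]:
            S=sel(n,zr,xr,(-.35,0.0));print(n,zr,xr,len(S),np.percentile(S,[3,97],axis=0).round(3).tolist() if len(S) else'')
# lid mask by lowest-y extents: profile of max y by x
    S=sel(n,(.075,.1),(.38,.75),(-.1,.19))
    for x in np.arange(.42,.74,.03):
        q=S[abs(S[:,0]-x)<.006]; 
        if len(q)>3: print(round(x,2),q[:,1].min().round(3),q[:,1].max().round(3),len(q))
p=cv2.imread("pics/side0.png")[225:345,190:390];cv2.imwrite("pics/c1.png",cv2.resize(p,None,fx=4,fy=4,interpolation=cv2.INTER_CUBIC))
```

```text
scene shelf 4220 ((0.5539830923080444, -0.21503491699695587), (0.16179442405700684, 0.34288865327835083), 80.1319580078125) [[0.386, -0.314, 0.353], [0.725, -0.123, 0.369]]
[[0.3709999918937683, -0.26499998569488525], [0.7089999914169312, -0.3240000009536743], [0.7369999885559082, -0.16500000655651093], [0.39899998903274536, -0.10599999874830246]]
scene lid 1319 ((0.5855344533920288, -0.04719007760286331), (0.2972627282142639, 0.12385527789592743), 6.121512413024902) [[0.447, -0.099, 0.084], [0.725, 0.017, 0.096]]
[[0.4309999942779541, -0.0010000000474974513], [0.4440000057220459, -0.125], [0.7400000095367432, -0.09300000220537186], [0.7269999980926514, 0.029999999329447746]]
scene (0.385, 0.41) (0.4, 0.58) 306 [[0.411, -0.29, 0.386], [0.57, -0.23, 0.408]]
scene (0.385, 0.41) (0.58, 0.75) 285 [[0.588, -0.313, 0.386], [0.7, -0.257, 0.408]]
scene (0.41, 0.445) (0.4, 0.58) 215 [[0.502, -0.249, 0.411], [0.543, -0.227, 0.444]]
scene (0.41, 0.445) (0.58, 0.75) 244 [[0.641, -0.278, 0.411], [0.685, -0.25, 0.444]]
scene (0.445, 0.48) (0.4, 0.58) 270 [[0.504, -0.25, 0.448], [0.542, -0.21, 0.47
[... 998 characters left out ...]
 0.41) (0.4, 0.58) 642 [[0.41, -0.288, 0.387], [0.569, -0.228, 0.409]]
side (0.385, 0.41) (0.58, 0.75) 544 [[0.59, -0.311, 0.386], [0.696, -0.241, 0.408]]
side (0.41, 0.445) (0.4, 0.58) 448 [[0.499, -0.247, 0.411], [0.538, -0.222, 0.444]]
side (0.41, 0.445) (0.58, 0.75) 472 [[0.637, -0.275, 0.411], [0.676, -0.24, 0.444]]
side (0.445, 0.48) (0.4, 0.58) 406 [[0.499, -0.247, 0.446], [0.538, -0.212, 0.47]]
side (0.445, 0.48) (0.58, 0.75) 353 [[0.638, -0.273, 0.446], [0.679, -0.235, 0.463]]
0.45 -0.099 -0.005 83
0.48 -0.1 0.068 172
0.51 -0.099 0.063 164
0.54 -0.099 0.062 159
0.57 -0.1 0.053 149
0.6 -0.1 0.046 138
0.63 -0.099 0.044 129
0.66 -0.1 0.037 122
0.69 -0.098 0.029 111
0.72 -0.069 0.022 63
```

View pics/c1.png

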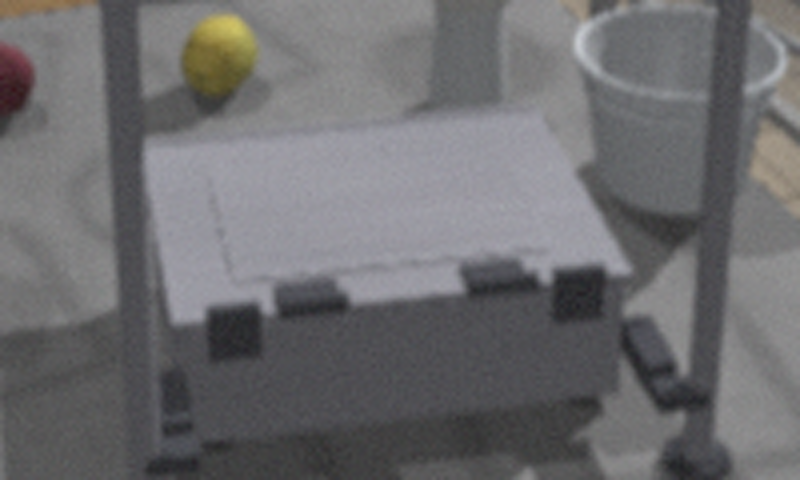

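Fit results: the station's x axis points to world −100°. The hinge midpoint is at (0.563, −0.163), the lid lip at (0.601, 0.047) and the shelf edge at (0.568, −0.138). The lemon is near (0.58, 0.275). In the crop, the lid plate has corners at about (150,150), (540,110), (625,275) and (170,320), and the lemon is at (220,55).

The moves keep the hand upright, so the plan has three parts:
1. Push the lip up by friction with the finger sides.
2. Bring the gripper body above shelf level.
3. Nudge the lid gently past balance.

step_arm(
  xyz=[
    [1, 0.73, 0],
    [1, 0.73, 0],
    [1, 0.73, 0],
    [1, 0.73, 0],
    [1, 0.73, 0],
    [1, 0.73, 0],
    [1, 0.73, 0],
    [1, 0.73, 0],
    [1, 0.73, 0],
    [1, 0.73, 0],
    [1, 0.73, 0],
    [1, 0.73, 0],
  ],
  yaw=[0.229, 0.229, 0.229, 0.229, 0.229, 0.229, 0.229, 0.229, 0.229, 0.229, 0.229, 0.229],
  claw=[-1, -1, -1, -1, -1, -1, -1, -1, -1, -1, -1, -1],
)

```text
time_s: 1.15
tcp_pos: [0.3504, 0.4436, 0.2403]
eef_rot: [180.0, -0.0, -100.4]
contact_force: [1.1, -0.4, -0.4]
gripper_width: 0.0875
gripper_force: 0.0
```

step_arm(
  xyz=[
    [0.755, -0.795, 0],
    [0.755, -0.795, 0],
    [0.755, -0.795, 0],
    [0.755, -0.795, 0],
    [0.755, -0.795, 0],
    [0.755, -0.795, 0],
  ],
  yaw=[0, 0, 0, 0, 0, 0],
  claw=[-1, -1, -1, -1, -1, -1],
)

```text
time_s: 1.65
tcp_pos: [0.4826, 0.2636, 0.2405]
eef_rot: [180.0, -0.1, -100.2]
contact_force: [1.1, 1.1, 0.0]
gripper_width: 0.0875
gripper_force: 0.0
```

step_arm(
  xyz=[
    [0.755, -0.795, 0],
    [0.755, -0.795, 0],
    [0.755, -0.795, 0],
    [0.755, -0.795, 0.1],
    [0.755, -0.795, 0.3],
    [0.755, -0.795, 0.5],
    [0.755, -0.795, 0.7],
    [0.755, -0.795, 0.77],
    [0.755, -0.795, 0.77],
  ],
  yaw=[0, 0, 0, 0, 0, 0, 0, 0, 0],
  claw=[-1, -1, -1, -1, -1, -1, -1, -1, -1],
)

```text
time_s: 2.4
tcp_pos: [0.6065, 0.0886, 0.0787]
eef_rot: [179.4, -0.3, -100.2]
contact_force: [-1.9, -1.0, -1.3]
gripper_width: 0.088
gripper_force: 0.0
```

Run:
```python
from h import *
st=status.get_state();p,d=cams.capture("wrist");cv2.imwrite("pics/w1.png",p)
print(st)
p,d=cams.capture("side");cv2.imwrite("pics/s1.png",cv2.resize(p[90:360,120:420],None,fx=2.2,fy=2.2))
```

```text
{'time_s': 2.4, 'joints': array([ 26.48392293,  23.52580285, -17.99835977,  -0.14216741,
       -49.19384214, -36.58620406]), 'qd': array([ 1.26452957, -4.59748385,  4.98426674,  1.7289536 , -7.96701236,
       -0.53793108]), 'joint_torque': array([ -0.22668406, -59.81951594,  26.3014859 ,   6.75940499,
         1.76849395,   0.1414877 ]), 'tcp_pos': array([0.60646116, 0.08863506, 0.07869011]), 'eef_rot': array([ 179.35995126,   -0.3425308 , -100.19394889]), 'contact_force': array([-1.9113989 , -0.97645451, -1.34013146]), 'moment': array([ 0.00935322,  0.25258146, -0.0195339 ]), 'gripper_force': 0.0, 'gripper_width': 0.0880406846985657}
```

View pics/s1.png

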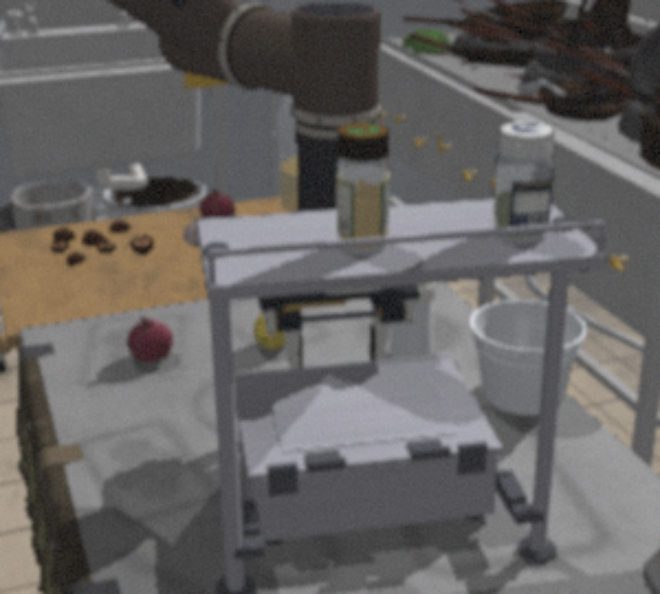

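The hand stands upright in front of the lip, with the fingers at around (300..380, 340) in the crop. The lid is shut and nothing has been disturbed.

step_arm(
  xyz=[
    [0.05, 0, 0],
    [0.1, 0, 0],
    [0.13, 0, 0],
    [0.145, 0, 0],
    [0.155, 0, 0],
    [0.16, 0, 0],
    [0.165, 0, 0],
    [0.165, 0, 0],
  ],
  yaw=[0, 0, 0, 0, 0, 0, 0, 0],
  claw=[-1, -1, -1, -1, -1, -1, -1, -1],
)

```text
time_s: 3.17
tcp_pos: [0.6059, 0.0595, 0.0873]
eef_rot: [-179.9, 0.1, -100.0]
contact_force: [-0.5, 2.8, 2.1]
gripper_width: 0.0876
gripper_force: 1.6
```

step_arm(
  xyz=[
    [0.005, 0, 0],
    [0.01, 0, 0],
    [0.015, 0, 0],
    [0.02, 0, 0],
    [0.02, 0, 0],
  ],
  yaw=[0, 0, 0, 0, 0],
  claw=[-1, -1, -1, -1, -1],
)

```text
time_s: 3.58
tcp_pos: [0.606, 0.059, 0.0873]
eef_rot: [-179.8, 0.3, -100.0]
contact_force: [-2.1, 19.6, 4.1]
gripper_width: 0.0875
gripper_force: 9.8
```

step_arm(
  xyz=[
    [0.002, 0, -0.02],
    [0.002, 0, -0.052],
    [0.002, 0, -0.104],
    [0.006, 0, -0.156],
    [0.012, 0, -0.208],
    [0.021, 0, -0.259],
    [0.033, 0, -0.31],
    [0.033, 0, -0.31],
  ],
  yaw=[0, 0, 0, 0, 0, 0, 0, 0],
  claw=[-1, -1, -1, -1, -1, -1, -1, -1],
)

```text
time_s: 4.25
tcp_pos: [0.6049, 0.0525, 0.1508]
eef_rot: [-179.8, 0.4, -100.0]
contact_force: [-1.0, 19.1, 3.0]
gripper_width: 0.0876
gripper_force: 9.7
```

```bash
cat > lid.py <<'E'
from h import *
# lid angle from depth: points around the hinge within the lid's y-span
a=np.deg2rad(-100.0);b=np.array([np.cos(a),np.sin(a)]);H=np.array([.5632,-.1626]);w=np.array([-b[1],b[0]])
print({k:np.round(v,3) for k,v in status.get_state().items() if k in('time_s','tcp_pos','contact_force')})
for n in ["side","scene"]:
    p,d=cams.capture(n);W=cloud(n,p,d).reshape(-1,3)
    f=-(W[:,:2]-H)@b; s=(W[:,:2]-H)@w; z=W[:,2]-.097
    r=np.hypot(f,z);m=(abs(s)<.125)&(r>.06)&(r<.2)&(z>-.005)&(z<.235)&(f<.205)
    th=np.arctan2(z[m],f[m]);h,e=np.histogram(th,np.arange(-.1,2.3,.05));i=h.argmax()
    print(n,m.sum(),'peak',e[i],h[i],[(round(float(e[j]),2),int(h[j])) for j in h.argsort()[::-1][:5]])
    cv2.imwrite(f"pics/l_{n}.png",p)
E
python3 lid.py
```

```text
{'time_s': np.float64(4.25), 'tcp_pos': array([0.605, 0.053, 0.151]), 'contact_force': array([-0.985, 19.079,  2.999])}
side 4132 peak 0.25 2407 [(0.25, 2407), (0.2, 1534), (0.15, 182), (0.1, 6), (0.3, 3)]
scene 945 peak 0.20000000000000004 400 [(0.2, 400), (0.15, 311), (0.25, 138), (0.1, 80), (0.05, 9)]
```

The friction lift works: the lid is at about 0.29 rad and resting on the fingers. I'll continue along the arc with a lighter push.

step_arm(
  xyz=[
    [0.01, 0, -0.05],
    [0.022, 0, -0.099],
    [0.039, 0, -0.147],
    [0.058, 0, -0.195],
    [0.082, 0, -0.241],
    [0.108, 0, -0.286],
    [0.137, 0, -0.329],
    [0.168, 0, -0.371],
    [0.2, 0, -0.411],
    [0.235, 0, -0.45],
    [0.272, 0, -0.487],
    [0.31, 0, -0.522],
    [0.35, 0, -0.555],
    [0.392, 0, -0.586],
    [0.392, 0, -0.586],
  ],
  yaw=[0, 0, 0, 0, 0, 0, 0, 0, 0, 0, 0, 0, 0, 0, 0],
  claw=[-1, -1, -1, -1, -1, -1, -1, -1, -1, -1, -1, -1, -1, -1, -1],
)

```text
time_s: 5.6
tcp_pos: [0.5907, -0.0292, 0.2678]
eef_rot: [-179.8, 0.1, -100.0]
contact_force: [-0.2, 3.9, 2.4]
gripper_width: 0.0877
gripper_force: 1.8
```

```bash
python3 lid.py
```

```text
{'time_s': np.float64(5.6), 'tcp_pos': array([ 0.591, -0.029,  0.268]), 'contact_force': array([-0.186,  3.913,  2.39 ])}
side 5414 peak 0.9500000000000001 2602 [(0.95, 2602), (0.9, 2268), (0.85, 489), (0.8, 40), (1.0, 14)]
scene 726 peak 0.9 282 [(0.9, 282), (0.85, 206), (0.95, 164), (0.8, 39), (1.0, 30)]
```

step_arm(
  xyz=[
    [0.04, 0, -0.029],
    [0.081, 0, -0.056],
    [0.127, 0, -0.081],
    [0.173, 0, -0.103],
    [0.222, 0, -0.122],
    [0.271, 0, -0.14],
    [0.303, 0, -0.15],
    [0.336, 0, -0.159],
    [0.336, 0, -0.159],
  ],
  yaw=[0, 0, 0, 0, 0, 0, 0, 0, 0],
  claw=[-1, -1, -1, -1, -1, -1, -1, -1, -1],
)

```text
time_s: 6.45
tcp_pos: [0.5777, -0.0966, 0.2979]
eef_rot: [180.0, -0.0, -100.1]
contact_force: [1.0, 1.3, 0.8]
gripper_width: 0.0877
gripper_force: 0.4
```

```bash
python3 lid.py; python3 -c "
import cv2
p=cv2.imread('pics/l_side.png')[130:300,200:400];cv2.imwrite('pics/s2.png',cv2.resize(p,None,fx=3.5,fy=3.5,interpolation=cv2.INTER_CUBIC))"
```

```text
{'time_s': np.float64(6.45), 'tcp_pos': array([ 0.578, -0.097,  0.298]), 'contact_force': array([0.983, 1.313, 0.784])}
side 5645 peak 1.3 3520 [(1.3, 3520), (1.25, 1700), (1.2, 339), (1.35, 60), (1.15, 26)]
scene 946 peak 1.25 395 [(1.25, 395), (1.3, 381), (1.2, 101), (1.35, 58), (1.15, 11)]
```

View pics/s2.png

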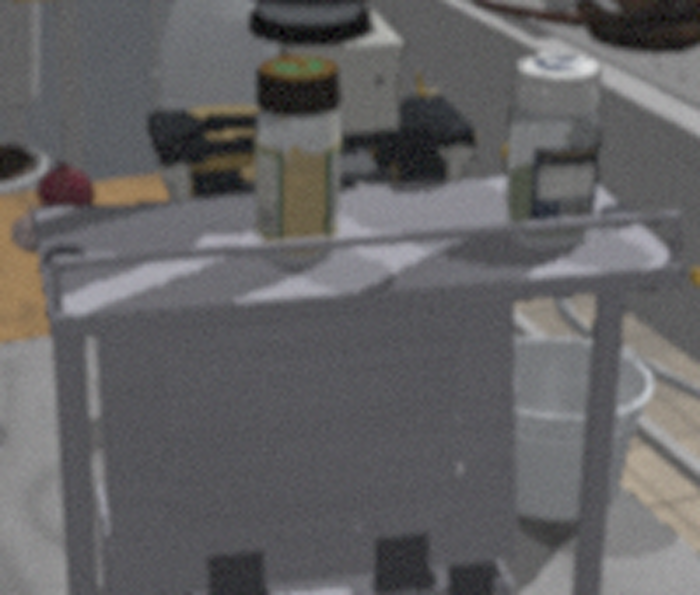

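The lid is held at about 1.37 rad, seen broadside between the posts. The gripper's bar at (310,140) is just in front of the shelf and the pots are untouched. Next I raise the hand in small steps so its body clears the shelf top.

step_arm(
  xyz=[
    [0, 0, -0.015],
    [0, 0, -0.03],
    [0, 0, -0.045],
    [0, 0, -0.06],
    [0, 0, -0.06],
  ],
  yaw=[0, 0, 0, 0, 0],
  claw=[-1, -1, -1, -1, -1],
)

```text
time_s: 6.97
tcp_pos: [0.5785, -0.0949, 0.3104]
eef_rot: [-179.9, 0.0, -100.0]
contact_force: [0.9, 1.6, 1.3]
gripper_width: 0.0876
gripper_force: 0.7
```

step_arm(
  xyz=[
    [0, 0, -0.01],
    [0, 0, -0.018],
    [0, 0, -0.018],
  ],
  yaw=[0, 0, 0],
  claw=[-1, -1, -1],
)

```text
time_s: 7.22
tcp_pos: [0.5782, -0.0951, 0.3135]
eef_rot: [-180.0, 0.0, -100.0]
contact_force: [-0.8, 0.7, -0.1]
gripper_width: 0.0879
gripper_force: 0.4
```

```bash
python3 lid.py
```

```text
{'time_s': np.float64(7.217), 'tcp_pos': array([ 0.578, -0.095,  0.314]), 'contact_force': array([-0.796,  0.668, -0.118])}
side 5632 peak 1.25 2704 [(1.25, 2704), (1.3, 2237), (1.2, 622), (1.15, 65), (1.35, 3)]
scene 928 peak 1.25 417 [(1.25, 417), (1.3, 308), (1.2, 153), (1.35, 26), (1.15, 24)]
```

step_arm(
  xyz=[
    [0.01, 0, -0.003],
    [0.025, 0, -0.006],
    [0.04, 0, -0.008],
    [0.05, 0, -0.01],
    [0.05, 0, -0.01],
  ],
  yaw=[0, 0, 0, 0, 0],
  claw=[-1, -1, -1, -1, -1],
)

```text
time_s: 7.73
tcp_pos: [0.5763, -0.1056, 0.3152]
eef_rot: [-180.0, -0.0, -100.0]
contact_force: [1.4, 0.4, 1.1]
gripper_width: 0.0876
gripper_force: 0.3
```

step_arm(
  xyz=[
    [0.085, 0, -0.003],
    [0.085, 0, -0.003],
    [0.085, 0, -0.003],
    [0.085, 0, -0.003],
    [0.085, 0, -0.003],
    [0.085, 0, -0.003],
  ],
  yaw=[0, 0, 0, 0, 0, 0],
  claw=[-1, -1, -1, -1, -1, -1],
)

```text
time_s: 8.23
tcp_pos: [0.5733, -0.1213, 0.3154]
eef_rot: [180.0, 0.0, -100.0]
contact_force: [0.2, 0.2, -0.9]
gripper_width: 0.0879
gripper_force: 0.2
```

```bash
python3 lid.py
```

```text
{'time_s': np.float64(8.233), 'tcp_pos': array([ 0.573, -0.121,  0.315]), 'contact_force': array([ 0.246,  0.228, -0.887])}
side 5838 peak 1.4 3907 [(1.4, 3907), (1.35, 952), (1.45, 859), (1.3, 115), (1.25, 5)]
scene 1085 peak 1.4 619 [(1.4, 619), (1.45, 244), (1.35, 190), (1.3, 23), (1.5, 8)]
```

The lid is held at about 1.49 rad and needs roughly another 1.3 rad/s to pass balance. I'll back off slowly with it, then make one brisk nudge.

step_arm(
  xyz=[
    [-0.02, 0, 0.001],
    [-0.04, 0, 0.002],
    [-0.06, 0, 0.004],
    [-0.08, 0, 0.005],
    [-0.1, 0, 0.007],
    [-0.12, 0, 0.008],
    [-0.13, 0, 0.008],
    [-0.13, 0, 0.008],
    [0.005, 0, 0],
    [0.005, 0, 0],
    [0.005, 0, 0],
    [0.005, 0, 0],
    [0.005, 0, 0],
    [0.005, 0, 0],
  ],
  yaw=[0, 0, 0, 0, 0, 0, 0, 0, 0, 0, 0, 0, 0, 0],
  claw=[-1, -1, -1, -1, -1, -1, -1, -1, -1, -1, -1, -1, -1, -1],
)

```text
time_s: 9.5
tcp_pos: [0.5734, -0.1229, 0.3163]
eef_rot: [-180.0, -0.0, -100.0]
contact_force: [-0.7, -3.7, 4.3]
gripper_width: 0.0879
gripper_force: 2.4
```

```bash
python3 lid.py
```

```text
{'time_s': np.float64(9.5), 'tcp_pos': array([ 0.573, -0.123,  0.316]), 'contact_force': array([-0.69 , -3.744,  4.269])}
side 5842 peak 1.4 3421 [(1.4, 3421), (1.45, 1550), (1.35, 777), (1.3, 91), (1.25, 3)]
scene 1083 peak 1.4 569 [(1.4, 569), (1.45, 315), (1.35, 165), (1.3, 22), (1.5, 11)]
```

```bash
python3 lid.py; python3 -c "
import cv2,numpy as np
a=cv2.imread('pics/l_side.png')[130:300,220:380];b=cv2.imread('pics/l_scene.png')[170:340,190:350]
cv2.imwrite('pics/s3.png',cv2.resize(np.hstack([a,b]),None,fx=2.4,fy=3,interpolation=cv2.INTER_CUBIC))"
```

```text
{'time_s': np.float64(9.6), 'tcp_pos': array([ 0.573, -0.122,  0.316]), 'contact_force': array([-0.483,  0.532, -0.708])}
side 5833 peak 1.4 3626 [(1.4, 3626), (1.45, 1268), (1.35, 843), (1.3, 91), (1.25, 5)]
scene 1081 peak 1.4 593 [(1.4, 593), (1.45, 271), (1.35, 188), (1.3, 23), (1.5, 6)]
```

View pics/s3.png

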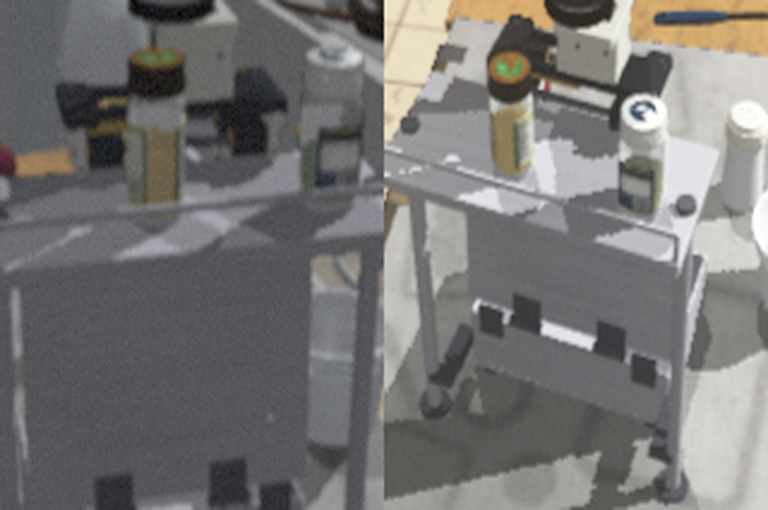

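The lid is still resting on the finger at about 1.50 rad, behind the shelf edge. Both pots are in place and the gripper body is just above the shelf front. The nudge was a little weak, so I repeat it with a longer run.

step_arm(
  xyz=[
    [-0.02, 0, 0.001],
    [-0.04, 0, 0.003],
    [-0.06, 0, 0.005],
    [-0.08, 0, 0.006],
    [-0.1, 0, 0.008],
    [-0.12, 0, 0.01],
    [-0.14, 0, 0.011],
    [-0.155, 0, 0.012],
    [-0.158, 0, 0.012],
    [-0.158, 0, 0.012],
    [0, 0, 0],
    [0, 0, 0],
    [0, 0, 0],
    [0, 0, 0],
  ],
  yaw=[0, 0, 0, 0, 0, 0, 0, 0, 0, 0, 0, 0, 0, 0],
  claw=[-1, -1, -1, -1, -1, -1, -1, -1, -1, -1, -1, -1, -1, -1],
)

```text
time_s: 10.87
tcp_pos: [0.5733, -0.1236, 0.3164]
eef_rot: [-180.0, -0.1, -100.1]
contact_force: [-0.8, -2.8, 4.3]
gripper_width: 0.0873
gripper_force: 1.9
```

```bash
python3 lid.py;python3 lid.py
```

```text
{'time_s': np.float64(10.867), 'tcp_pos': array([ 0.573, -0.124,  0.316]), 'contact_force': array([-0.777, -2.784,  4.253])}
side 5991 peak 1.5 4295 [(1.5, 4295), (1.45, 1304), (1.55, 194), (1.4, 184), (1.35, 14)]
scene 1177 peak 1.5 668 [(1.5, 668), (1.45, 383), (1.55, 78), (1.4, 46), (1.35, 1)]
{'time_s': np.float64(10.967), 'tcp_pos': array([ 0.573, -0.123,  0.316]), 'contact_force': array([ 0.217, -3.59 ,  3.519])}
side 5942 peak 1.5 2709 [(1.5, 2709), (1.45, 2641), (1.4, 555), (1.35, 35), (1.3, 1)]
scene 1136 peak 1.45 654 [(1.45, 654), (1.5, 250), (1.4, 211), (1.35, 20), (1.55, 1)]
```

That was very close: the lid peaked around 1.6 rad before drifting back. I'll repeat it slightly faster.

step_arm(
  xyz=[
    [0, 0, 0],
    [-0.02, 0, 0.001],
    [-0.04, 0, 0.003],
    [-0.06, 0, 0.005],
    [-0.08, 0, 0.006],
    [-0.1, 0, 0.008],
    [-0.12, 0, 0.01],
    [-0.14, 0, 0.011],
    [-0.155, 0, 0.012],
    [-0.166, 0, 0.013],
    [-0.166, 0, 0.013],
    [0.006, 0, 0],
    [0.006, 0, 0],
    [0.006, 0, 0],
    [0.006, 0, 0],
  ],
  yaw=[0, 0, 0, 0, 0, 0, 0, 0, 0, 0, 0, 0, 0, 0, 0],
  claw=[-1, -1, -1, -1, -1, -1, -1, -1, -1, -1, -1, -1, -1, -1, -1],
)

```text
time_s: 12.32
tcp_pos: [0.5732, -0.1247, 0.3164]
eef_rot: [-180.0, -0.1, -100.0]
contact_force: [0.9, -2.7, 4.6]
gripper_width: 0.0875
gripper_force: 2.1
```

```bash
python3 lid.py;python3 lid.py;python3 lid.py
```

```text
{'time_s': np.float64(12.317), 'tcp_pos': array([ 0.573, -0.125,  0.316]), 'contact_force': array([ 0.862, -2.668,  4.619])}
side 6057 peak 1.55 3851 [(1.55, 3851), (1.5, 1835), (1.45, 353), (1.4, 16), (1.6, 2)]
scene 1230 peak 1.55 678 [(1.55, 678), (1.5, 445), (1.6, 54), (1.45, 50), (1.4, 3)]
{'time_s': np.float64(12.417), 'tcp_pos': array([ 0.573, -0.124,  0.316]), 'contact_force': array([ 0.148, -4.256,  5.296])}
side 6048 peak 1.55 3489 [(1.55, 3489), (1.5, 2131), (1.45, 391), (1.4, 34), (1.6, 3)]
scene 1221 peak 1.55 607 [(1.55, 607), (1.5, 516), (1.45, 71), (1.6, 25), (1.4, 2)]
{'time_s': np.float64(12.517), 'tcp_pos': array([ 0.573, -0.124,  0.316]), 'contact_force': array([-0.791, -4.056,  5.792])}
side 6034 peak 1.5 2712 [(1.5, 2712), (1.55, 2698), (1.45, 586), (1.4, 37), (1.35, 1)]
scene 1216 peak 1.5 614 [(1.5, 614), (1.55, 459), (1.45, 114), (1.6, 18), (1.4, 11)]
```

step_arm(
  xyz=[
    [0, 0, 0],
    [0, 0, 0],
    [0, 0, 0],
    [-0.02, 0, 0.001],
    [-0.04, 0, 0.003],
    [-0.06, 0, 0.005],
    [-0.08, 0, 0.006],
    [-0.1, 0, 0.008],
    [-0.12, 0, 0.01],
    [-0.14, 0, 0.011],
    [-0.16, 0, 0.012],
    [-0.174, 0, 0.013],
    [-0.174, 0, 0.013],
    [0.005, 0, -0.006],
    [0.005, 0, -0.006],
    [0.005, 0, -0.006],
    [0.005, 0, -0.006],
    [0.005, 0, -0.006],
  ],
  yaw=[0, 0, 0, 0, 0, 0, 0, 0, 0, 0, 0, 0, 0, 0, 0, 0, 0, 0],
  claw=[-1, -1, -1, -1, -1, -1, -1, -1, -1, -1, -1, -1, -1, -1, -1, -1, -1, -1],
)

```text
time_s: 14.12
tcp_pos: [0.5727, -0.125, 0.3168]
eef_rot: [180.0, -0.0, -100.0]
contact_force: [-0.0, -0.2, -0.2]
gripper_width: 0.0876
gripper_force: 0.0
```

```bash
python3 lid.py;python3 lid.py;python3 lid.py
```

```text
{'time_s': np.float64(14.117), 'tcp_pos': array([ 0.573, -0.125,  0.317]), 'contact_force': array([-0.031, -0.184, -0.187])}
side 6066 peak 1.55 4377 [(1.55, 4377), (1.5, 1419), (1.45, 197), (1.6, 62), (1.4, 11)]
scene 1241 peak 1.55 774 [(1.55, 774), (1.5, 318), (1.6, 118), (1.45, 31), (2.05, 0)]
{'time_s': np.float64(14.217), 'tcp_pos': array([ 0.573, -0.125,  0.317]), 'contact_force': array([ 0.336, -0.196, -0.731])}
side 6074 peak 1.55 4358 [(1.55, 4358), (1.5, 1411), (1.45, 236), (1.6, 64), (1.4, 5)]
scene 1252 peak 1.55 756 [(1.55, 756), (1.5, 325), (1.6, 139), (1.45, 30), (1.4, 2)]
{'time_s': np.float64(14.317), 'tcp_pos': array([ 0.573, -0.125,  0.317]), 'contact_force': array([-0.123, -0.513, -0.532])}
side 6079 peak 1.55 4322 [(1.55, 4322), (1.5, 1440), (1.45, 258), (1.6, 51), (1.4, 8)]
scene 1234 peak 1.55 766 [(1.55, 766), (1.5, 339), (1.6, 99), (1.45, 29), (1.65, 1)]
```

It is hovering almost exactly at balance. I'll wait a few rows to see which way it goes.

step_arm(
  xyz=[
    [0, 0, 0],
    [0, 0, 0],
    [0, 0, 0],
    [0, 0, 0],
  ],
  yaw=[0, 0, 0, 0],
  claw=[-1, -1, -1, -1],
)

```text
time_s: 14.75
tcp_pos: [0.5729, -0.1249, 0.317]
eef_rot: [-180.0, -0.0, -100.0]
contact_force: [-0.8, -0.8, 0.3]
gripper_width: 0.0875
gripper_force: 0.0
```

```bash
python3 lid.py
```

```text
{'time_s': np.float64(14.75), 'tcp_pos': array([ 0.573, -0.125,  0.317]), 'contact_force': array([-0.794, -0.762,  0.306])}
side 6043 peak 1.55 2918 [(1.55, 2918), (1.5, 2574), (1.45, 518), (1.4, 33), (2.0, 0)]
scene 1217 peak 1.5 571 [(1.5, 571), (1.55, 508), (1.45, 120), (1.6, 11), (1.4, 7)]
```

step_arm(
  xyz=[
    [0, 0, 0],
    [0, 0, 0],
    [0, 0, 0],
    [0, 0, 0],
    [0, 0, 0.002],
    [-0.03, 0, 0.006],
    [-0.06, 0, 0.01],
    [-0.09, 0, 0.013],
    [-0.12, 0, 0.016],
    [-0.15, 0, 0.018],
    [-0.17, 0, 0.019],
    [-0.185, 0, 0.02],
    [-0.185, 0, 0.02],
    [0.003, 0, 0],
    [0.003, 0, 0],
    [0.003, 0, 0],
    [0.003, 0, 0],
    [0.003, 0, 0],
  ],
  yaw=[0, 0, 0, 0, 0, 0, 0, 0, 0, 0, 0, 0, 0, 0, 0, 0, 0, 0],
  claw=[-1, -1, -1, -1, -1, -1, -1, -1, -1, -1, -1, -1, -1, -1, -1, -1, -1, -1],
)

```text
time_s: 16.35
tcp_pos: [0.573, -0.1254, 0.3172]
eef_rot: [-180.0, 0.0, -100.0]
contact_force: [0.5, 2.4, 1.6]
gripper_width: 0.0875
gripper_force: 1.2
```

```bash
python3 lid.py;python3 lid.py;python3 lid.py
```

```text
{'time_s': np.float64(16.35), 'tcp_pos': array([ 0.573, -0.125,  0.317]), 'contact_force': array([0.549, 2.383, 1.62 ])}
side 6124 peak 1.55 3929 [(1.55, 3929), (1.6, 1270), (1.5, 836), (1.45, 88), (1.4, 1)]
scene 1269 peak 1.55 716 [(1.55, 716), (1.6, 408), (1.5, 141), (1.45, 3), (1.65, 1)]
{'time_s': np.float64(16.45), 'tcp_pos': array([ 0.573, -0.125,  0.317]), 'contact_force': array([1.167, 1.627, 0.99 ])}
side 6114 peak 1.55 3931 [(1.55, 3931), (1.6, 1311), (1.5, 772), (1.45, 98), (1.4, 2)]
scene 1267 peak 1.55 731 [(1.55, 731), (1.6, 379), (1.5, 144), (1.45, 10), (1.65, 3)]
{'time_s': np.float64(16.55), 'tcp_pos': array([ 0.573, -0.125,  0.317]), 'contact_force': array([1.417, 2.239, 2.711])}
side 6097 peak 1.55 3906 [(1.55, 3906), (1.6, 1277), (1.5, 819), (1.45, 93), (1.4, 2)]
scene 1265 peak 1.55 742 [(1.55, 742), (1.6, 381), (1.5, 133), (1.45, 6), (1.65, 3)]
```

step_arm(
  xyz=[
    [0, 0, 0],
    [0, 0, 0],
    [0, 0, 0],
    [0, 0, 0],
  ],
  yaw=[0, 0, 0, 0],
  claw=[-1, -1, -1, -1],
)

```text
time_s: 16.98
tcp_pos: [0.5728, -0.1254, 0.3168]
eef_rot: [180.0, 0.0, -100.0]
contact_force: [0.7, 3.1, 0.2]
gripper_width: 0.0875
gripper_force: 1.3
```

```bash
python3 lid.py
```

```text
{'time_s': np.float64(16.983), 'tcp_pos': array([ 0.573, -0.125,  0.317]), 'contact_force': array([0.714, 3.109, 0.191])}
side 6118 peak 1.55 3936 [(1.55, 3936), (1.6, 1305), (1.5, 780), (1.45, 97), (2.05, 0)]
scene 1263 peak 1.55 704 [(1.55, 704), (1.6, 406), (1.5, 141), (1.45, 7), (1.65, 5)]
```

step_arm(
  xyz=[
    [-0.02, 0, 0],
    [-0.04, 0, 0.002],
    [-0.06, 0, 0.004],
    [-0.08, 0, 0.006],
    [-0.08, 0, 0.006],
  ],
  yaw=[0, 0, 0, 0, 0],
  claw=[-1, -1, -1, -1, -1],
)

```text
time_s: 17.5
tcp_pos: [0.5756, -0.1091, 0.3156]
eef_rot: [180.0, -0.0, -100.0]
contact_force: [0.9, -0.6, 0.2]
gripper_width: 0.0874
gripper_force: 0.0
```

```bash
python3 lid.py
```

```text
{'time_s': np.float64(17.5), 'tcp_pos': array([ 0.576, -0.109,  0.316]), 'contact_force': array([ 0.901, -0.574,  0.182])}
side 6123 peak 1.55 3963 [(1.55, 3963), (1.6, 1269), (1.5, 785), (1.45, 105), (1.4, 1)]
scene 1271 peak 1.55 721 [(1.55, 721), (1.6, 392), (1.5, 151), (1.65, 4), (1.45, 2)]
```

The lid now stands free at its balance point, held only by hinge friction. I'll measure finely whether it creeps.

```bash
cat > fine.py <<'E'
from h import *
a=np.deg2rad(-100.0);b=np.array([np.cos(a),np.sin(a)]);H=np.array([.5632,-.1626]);w=np.array([-b[1],b[0]])
def th(n="side"):
    p,d=cams.capture(n);W=cloud(n,p,d).reshape(-1,3)
    f=-(W[:,:2]-H)@b;s=(W[:,:2]-H)@w;z=W[:,2]-.097
    m=(abs(s)<.12)&(z>.04)&(z<.17)&(abs(f)<.06)
    k,c=np.polyfit(z[m],f[m],1);r=abs(f-k*z-c)<.008;k,c=np.polyfit(z[m&r],f[m&r],1)
    return np.pi/2+np.arctan(-k),c,(m&r).sum()
if __name__=="__main__":
    for i in range(3): print(status.get_state()['time_s'],th("side"),th("scene"))
E
python3 fine.py
```

```text
17.6 (np.float64(1.64490605074758), np.float64(0.007611301338520125), np.int64(5412)) (np.float64(1.6510688489551328), np.float64(0.005823427603546767), np.int64(1572))
17.7 (np.float64(1.6446007950992545), np.float64(0.007582458321561435), np.int64(5400)) (np.float64(1.6504692879659368), np.float64(0.005897366785305557), np.int64(1581))
17.8 (np.float64(1.6449824427398942), np.float64(0.007627746199802462), np.int64(5393)) (np.float64(1.6480794660256461), np.float64(0.005637451165274335), np.int64(1568))
```

step_arm(
  xyz=[
    [0, 0, 0],
    [0, 0, 0],
    [0, 0, 0],
    [0, 0, 0],
    [0, 0, 0],
    [0, 0, 0],
  ],
  yaw=[0, 0, 0, 0, 0, 0],
  claw=[-1, -1, -1, -1, -1, -1],
)

```text
time_s: 18.4
tcp_pos: [0.5756, -0.1097, 0.3158]
eef_rot: [-180.0, -0.0, -100.0]
contact_force: [0.3, -0.4, -0.0]
gripper_width: 0.0879
gripper_force: 0.0
```

```bash
python3 fine.py
```

```text
18.4 (np.float64(1.6452079612100399), np.float64(0.007673258123934744), np.int64(5404)) (np.float64(1.6499198197620701), np.float64(0.005836559854459833), np.int64(1568))
18.5 (np.float64(1.6446222681263538), np.float64(0.007546815199028056), np.int64(5411)) (np.float64(1.653317951511636), np.float64(0.006094828679772184), np.int64(1559))
18.6 (np.float64(1.6440204468839175), np.float64(0.007485507619134469), np.int64(5413)) (np.float64(1.6475064191002209), np.float64(0.0055130188836741), np.int64(1567))
```

The lid is rock steady at 1.645 rad, but it needs a small push beyond the fingers' reach. The lemon, held lengthwise, can reach under the shelf edge. I'll fetch it and use it for the nudge.

step_arm(
  xyz=[
    [-0.05, 0, -0.03],
    [-0.2, 0, -0.05],
    [-0.4, 0, -0.05],
    [-0.6, 0, 0],
    [-0.8, 0, 0],
    [-1, 0, 0],
    [-1, 0, 0],
  ],
  yaw=[0, 0, 0, 0, 0, 0, 0],
  claw=[-1, -1, -1, -1, -1, -1, -1],
)

```text
time_s: 19.28
tcp_pos: [0.6112, 0.0934, 0.3152]
eef_rot: [180.0, 0.0, -99.8]
contact_force: [0.1, -0.3, -0.2]
gripper_width: 0.0875
gripper_force: 0.0
```

step_arm(
  xyz=[
    [-0.2, 0, 0],
    [-0.4, 0.05, 0],
    [-0.6, 0.1, 0.1],
    [-0.8, 0.2, 0.2],
    [-1, 0.25, 0.25],
    [-1, 0.25, 0.25],
  ],
  yaw=[0, 0, 0, 0, 0, 0],
  claw=[-1, -1, -1, -1, -1, -1],
)

```text
time_s: 19.78
tcp_pos: [0.594, 0.2976, 0.2632]
eef_rot: [179.9, -0.1, -99.8]
contact_force: [0.6, -0.6, 0.2]
gripper_width: 0.0877
gripper_force: 0.0
```

step_arm(
  xyz=[
    [-0.2, 0, 0],
    [-0.35, 0, 0],
    [-0.35, 0, 0],
    [-0.35, 0, 0],
  ],
  yaw=[0, 0, 0, 0],
  claw=[-1, -1, -1, -1],
)

```text
time_s: 20.12
tcp_pos: [0.6078, 0.3637, 0.265]
eef_rot: [180.0, -0.1, -99.9]
contact_force: [-0.4, -0.6, 0.5]
gripper_width: 0.0877
gripper_force: 0.0
```

```bash
cat > lem.py <<'E'
from h import *
st=status.get_state();p,d=cams.capture("wrist");cv2.imwrite("pics/w2.png",p)
W=cloud("wrist",p,d,st);hsv=cv2.cvtColor(p,cv2.COLOR_BGR2HSV)
m=(cv2.inRange(hsv,(18,90,60),(38,255,255))>0)&(W[...,2]>.004)&(W[...,2]<.075)&(abs(W[...,0]-.58)<.09)&(abs(W[...,1]-.275)<.09)
n,l,s,_=cv2.connectedComponentsWithStats(m.astype(np.uint8));i=1+s[1:,4].argmax();m=l==i
P=W[m];print(st['tcp_pos'],s[i],P.min(0).round(3),P.max(0).round(3),P.mean(0).round(3))
Q=P[P[:,2]>.012];r=cv2.minAreaRect(Q[:,:2].astype(np.float32));print(r,cv2.boxPoints(r).round(3).tolist())
C=np.cov(Q[:,:2].T);e,v=np.linalg.eigh(C);print(np.sqrt(e),np.degrees(np.arctan2(v[1,1],v[0,1])))
E
python3 lem.py; python3 fine.py | head -1
```

```text
[0.60781986 0.36371213 0.26499511] [ 262   91   50   63 2303] [0.557 0.253 0.029] [0.62  0.321 0.06 ] [0.588 0.287 0.049]
((0.5878791809082031, 0.2874353528022766), (0.06719111651182175, 0.06324997544288635), 10.164173126220703) [[0.5490000247955322, 0.31299999356269836], [0.5600000023841858, 0.25], [0.6269999742507935, 0.2619999945163727], [0.6150000095367432, 0.3240000009536743]]
[0.01353212 0.01879884] 51.57930538143012
20.1667 (np.float64(1.6441251198008768), np.float64(0.007533742444413898), np.int64(5405)) (np.float64(1.648890801227994), np.float64(0.005707895423898475), np.int64(1568))
```

View pics/w2.png

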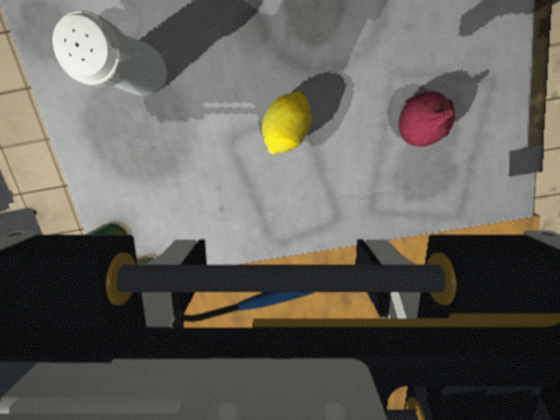

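The wrist view shows the lemon at (287,123), tilted towards the upper right, with the onion clear at (427,118). The fit puts the lemon at (0.588, 0.287) with its long axis at about 54°. The lid is unchanged.

step_arm(
  xyz=[
    [0.17, 0.003, 0.1],
    [0.341, 0.005, 0.25],
    [0.341, 0.005, 0.45],
    [0.341, 0.005, 0.65],
    [0.341, 0.005, 0.75],
    [0.341, 0.005, 0.75],
  ],
  yaw=[0.018, 0.036, 0.054, 0.072, 0.072, 0.072],
  claw=[-1, -1, -1, -1, -1, -1],
)

```text
time_s: 20.97
tcp_pos: [0.5926, 0.292, 0.1106]
eef_rot: [179.8, -0.5, -126.1]
contact_force: [-0.7, -0.8, -0.4]
gripper_width: 0.0877
gripper_force: 0.0
```

Run:
```python
from h import *
print(status.get_state()['tcp_pos'],status.get_state()['eef_rot'])
```

```text
[0.59259878 0.29203458 0.11064451] [ 179.83865405   -0.45395087 -126.05585891]
```

step_arm(
  xyz=[
    [0, 0, 0.12],
    [0, 0, 0.26],
    [0, 0, 0.37],
    [0, 0, 0.41],
    [0, 0, 0.41],
    [0, 0, 0.41],
    [0, 0, 0.41],
    [0, 0, 0.41],
    [0, 0, 0.41],
    [0, 0, 0.41],
    [0, 0, 0.41],
  ],
  yaw=[0, 0, 0, 0, 0, 0, 0, 0, 0, 0, 0],
  claw=[-1, -1, -1, -1, -1, 1, 1, 1, 1, 1, 1],
  grip_force=20,
)

```text
time_s: 21.88
tcp_pos: [0.5955, 0.2952, 0.0347]
eef_rot: [-180.0, 0.1, -125.9]
contact_force: [-1.7, 0.4, 4.3]
gripper_width: 0.0553
gripper_force: 19.8
```

step_arm(
  xyz=[
    [0, 0, -0.15],
    [0, 0, -0.35],
    [0, 0, -0.55],
    [0, 0, -0.75],
    [0, 0, -0.95],
    [0, 0, -1],
    [0, 0, -1],
  ],
  yaw=[0, 0, -0.018, -0.036, -0.054, -0.072, -0.072],
  claw=[1, 1, 1, 1, 1, 1, 1],
)

```text
time_s: 22.47
tcp_pos: [0.5968, 0.2958, 0.2389]
eef_rot: [-179.7, 0.3, -99.6]
contact_force: [0.5, 0.4, -2.2]
gripper_width: 0.0554
gripper_force: 19.8
```

step_arm(
  xyz=[
    [0.15, -0.04, -0.1],
    [0.35, -0.1, -0.25],
    [0.55, -0.16, -0.41],
    [0.7, -0.2, -0.41],
    [0.8, -0.24, -0.41],
    [0.8, -0.24, -0.41],
  ],
  yaw=[0, 0, 0, 0, 0, 0],
  claw=[1, 1, 1, 1, 1, 1],
)

```text
time_s: 22.97
tcp_pos: [0.6148, 0.1243, 0.3162]
eef_rot: [-180.0, -0.0, -100.3]
contact_force: [-0.6, 1.0, -2.9]
gripper_width: 0.0551
gripper_force: 19.8
```

Run:
```python
from h import *
from fine import th,H,b
st=status.get_state();print(st['tcp_pos'],st['eef_rot'],st['gripper_width'],'f',-(st['tcp_pos'][:2]-H)@b)
print(th("side"))
T=np.eye(4);T[:3,:3]=R.from_euler('xyz',st['eef_rot'],degrees=True).as_matrix();T[:3,3]=st['tcp_pos']
for n in ["scene","side","wrist"]:
    p,d=cams.capture(n);W=cloud(n,p,d,st);hsv=cv2.cvtColor(p,cv2.COLOR_BGR2HSV)
    L=(W-T[:3,3])@T[:3,:3]
    m=(cv2.inRange(hsv,(18,90,50),(38,255,255))>0)&(np.abs(L)<.07).all(-1)
    if m.sum()>5: print(n,m.sum(),np.percentile(L[m],[2,50,98],axis=0).round(3).tolist())
    if n=="scene": cv2.imwrite("pics/sc2.png",cv2.resize(p[20:300,130:430],(750,700))[:600])
```

```text
[0.61478336 0.12433897 0.31622495] [-1.79985549e+02 -2.27799588e-02 -1.00345196e+02] 0.05505267243407956 f 0.29153707530673245
(np.float64(1.644902954880694), np.float64(0.007622765256419582), np.int64(5407))
scene 314 [[-0.004, -0.028, -0.02], [0.03, -0.006, -0.006], [0.051, 0.026, 0.021]]
side 261 [[0.003, -0.006, -0.021], [0.031, 0.012, -0.003], [0.048, 0.027, 0.027]]
wrist 9673 [[-0.013, -0.031, -0.068], [0.027, -0.0, -0.016], [0.049, 0.03, 0.001]]
```

View pics/sc2.png

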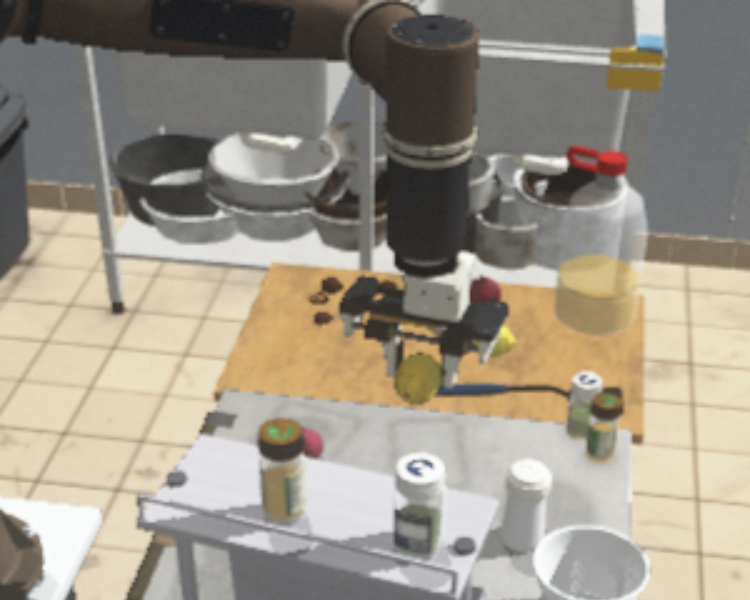

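The lemon is held at (418,378) with its tip about 50 mm ahead of the TCP. The pots are untouched and the lid is still at 1.645 rad.

step_arm(
  xyz=[
    [0.15, 0, 0],
    [0.35, 0, 0],
    [0.55, 0, 0],
    [0.7, 0, 0],
    [0.8, 0, 0],
    [0.8, 0, 0],
    [0.8, 0, 0],
  ],
  yaw=[0, 0, 0, 0, 0, 0, 0],
  claw=[1, 1, 1, 1, 1, 1, 1],
)

```text
time_s: 23.75
tcp_pos: [0.5866, -0.0286, 0.3151]
eef_rot: [179.9, -0.0, -100.1]
contact_force: [0.7, 0.4, -1.1]
gripper_width: 0.055
gripper_force: 19.8
```

Run:
```python
from h import *
from fine import H,b
st=status.get_state();print(st['tcp_pos'],st['eef_rot'],'f',-(st['tcp_pos'][:2]-H)@b)
```

```text
[ 0.58657487 -0.02864225  0.31512049] [ 1.79945859e+02 -9.16015878e-03 -1.00082828e+02] f 0.1359816349622505
```

step_arm(
  xyz=[
    [0.12, 0, -0.003],
    [0.25, 0, -0.003],
    [0.33, 0, -0.003],
    [0.38, 0, -0.003],
    [0.43, 0, -0.003],
    [0.475, 0, -0.003],
    [0.475, 0, -0.003],
    [0.475, 0, -0.003],
    [0.475, 0, -0.003],
  ],
  yaw=[0, 0, 0, 0, 0, 0, 0, 0, 0],
  claw=[1, 1, 1, 1, 1, 1, 1, 1, 1],
)

```text
time_s: 24.5
tcp_pos: [0.5704, -0.1217, 0.3162]
eef_rot: [180.0, 0.0, -100.0]
contact_force: [-0.0, -0.1, -2.2]
gripper_width: 0.0549
gripper_force: 19.8
```

Run:
```python
from h import *
from fine import *
st=status.get_state();print(st['tcp_pos'],st['eef_rot'],st['contact_force'],'f',-(st['tcp_pos'][:2]-H)@b)
for i in range(3): print(th())
```

```text
[ 0.57042478 -0.12173582  0.31618601] [ 1.79987755e+02  2.46608276e-03 -1.00007648e+02] [-0.00754924 -0.10411424 -2.24925807] f 0.041497933489303314
(np.float64(1.7914451512268612), np.float64(0.007527381942746351), np.int64(5034))
(np.float64(1.8215339040341918), np.float64(0.007588044910817724), np.int64(4939))
(np.float64(1.858285183107941), np.float64(0.007658929242168209), np.int64(4818))
```

The lid went past balance and is drifting open. I back the hand out to above the bin front.

step_arm(
  xyz=[
    [-0.05, 0, -0.003],
    [-0.15, 0, -0.003],
    [-0.3, 0, -0.003],
    [-0.44, 0, 0],
    [-0.44, 0, 0],
    [-0.44, 0, 0],
    [-0.44, 0, 0],
    [-0.44, 0, 0],
  ],
  yaw=[0, 0, 0, 0, 0, 0, 0, 0],
  claw=[1, 1, 1, 1, 1, 1, 1, 1],
)

```text
time_s: 25.32
tcp_pos: [0.5855, -0.0358, 0.3164]
eef_rot: [-180.0, -0.0, -100.0]
contact_force: [0.6, -0.8, -1.4]
gripper_width: 0.0551
gripper_force: 19.8
```

Run:
```python
from h import *
from fine import *
st=status.get_state();print(st['tcp_pos'],st['time_s'],'f',-(st['tcp_pos'][:2]-H)@b)
for i in range(2): print(th())
```

```text
[ 0.5855274  -0.03575449  0.31641106] 25.3167 f 0.12879555176581636
(np.float64(1.9446344672285398), np.float64(0.00763024347569218), np.int64(4556))
(np.float64(1.945385811811516), np.float64(0.00769591913963115), np.int64(4546))
```

The lid rests on its stop at 1.945 rad. Now I lower the lemon into the bin.

step_arm(
  xyz=[
    [0, 0, 0.15],
    [0, 0, 0.3],
    [0, 0, 0.45],
    [0, 0, 0.6],
    [0, 0, 0.75],
    [0, 0, 0.9],
    [0, 0, 1],
    [0, 0, 1],
  ],
  yaw=[0, 0, 0, 0, 0, 0, 0, 0],
  claw=[1, 1, 1, 1, 1, 1, 1, 1],
)

```text
time_s: 26.08
tcp_pos: [0.5826, -0.0367, 0.1118]
eef_rot: [179.6, -0.1, -100.1]
contact_force: [-0.0, -0.3, -2.4]
gripper_width: 0.055
gripper_force: 19.8
```

step_arm(
  xyz=[
    [0, 0, 0.08],
    [0, 0, 0.16],
    [0, 0, 0.24],
    [0, 0, 0.3],
    [0, 0, 0.3],
  ],
  yaw=[0, 0, 0, 0, 0],
  claw=[1, 1, 1, 1, 1],
)

```text
time_s: 26.5
tcp_pos: [0.585, -0.0361, 0.0555]
eef_rot: [179.9, -0.0, -100.1]
contact_force: [-0.5, -0.2, -1.2]
gripper_width: 0.0553
gripper_force: 19.8
```

step_arm(
  xyz=[
    [0, 0, 0.025],
    [0, 0, 0.03],
    [0, 0, 0.03],
    [0, 0, 0.03],
    [0, 0, 0.03],
    [0, 0, 0.03],
    [0, 0, 0.03],
    [0, 0, -0.1],
    [0, 0, -0.3],
    [0, 0, -0.5],
    [0, 0, -0.7],
    [0, 0, -0.9],
    [0, 0, -0.9],
    [0, 0, -0.9],
  ],
  yaw=[0, 0, 0, 0, 0, 0, 0, 0, 0, 0, 0, 0, 0, 0],
  claw=[1, 0.3, -0.2, -0.6, -1, -1, -1, -1, -1, -1, -1, -1, -1, -1],
)

```text
time_s: 27.67
tcp_pos: [0.587, -0.0353, 0.2398]
eef_rot: [-179.7, 0.1, -100.0]
contact_force: [-0.4, -0.7, -1.4]
gripper_width: 0.0879
gripper_force: 0.0
```

Run:
```python
from h import *
from fine import *
print(th())
st=status.get_state();p,d=cams.capture("wrist");W=cloud("wrist",p,d,st);hsv=cv2.cvtColor(p,cv2.COLOR_BGR2HSV)
m=(cv2.inRange(hsv,(18,90,40),(38,255,255))>0)&(W[...,2]<.12)
C=H-b*.09
if m.sum():
    P=W[m];print(m.sum(),'station x',np.percentile((P[:,:2]-C)@b,[2,50,98]).round(3),'y',np.percentile((P[:,:2]-C)@w,[2,50,98]).round(3),'z',np.percentile(P[:,2],[2,50,98]).round(3))
print(st['tcp_pos'],st['contact_force'],st['time_s'])
cv2.imwrite("pics/w3.png",p)
```

```text
(np.float64(1.9444329062561032), np.float64(0.007617653377169946), np.int64(4535))
4103 station x [-0.082 -0.015  0.165] y [-0.342 -0.005  0.305] z [0.001 0.053 0.07 ]
[ 0.58576039 -0.03536993  0.23748692] [ 0.0916789  -1.25334517 -1.20089326] 27.7167
```

View pics/w3.png

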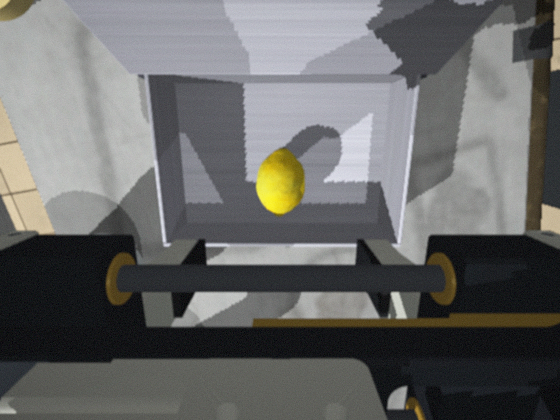

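The lemon lies in the bin at (280,182), the lid leans on its stop, and the hand is clear above. I'll let it settle briefly and hand in.

step_arm(
  xyz=[
    [0, 0, 0],
    [0, 0, 0],
    [0, 0, 0],
    [0, 0, 0],
    [0, 0, 0],
    [0, 0, 0],
  ],
  yaw=[0, 0, 0, 0, 0, 0],
  claw=[-1, -1, -1, -1, -1, -1],
)

```text
time_s: 28.27
tcp_pos: [0.5856, -0.0356, 0.236]
eef_rot: [180.0, -0.0, -100.0]
contact_force: [0.1, -0.6, -0.5]
gripper_width: 0.0879
gripper_force: 0.0
```

```bash
python3 -c "
from plant import job
print(job.close_job())"
```

```text
the job is handed in; nothing more can be done
None
```

I handed the job in at about 28 s: the lid leans open on its stop (measured 1.945 rad) and the lemon lies in the bin. The pots, onion and shaker looked undisturbed, though I did not re-measure their positions, and no verdict came back. The last push past balance was made with the held lemon, because the fingers could not reach under the shelf.

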